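# Hang the orange filter and hold the lamp shutter open

### The arm

A 6-joint arm with a two-finger parallel gripper is mounted at the origin on the work surface. World frame = base frame: x ahead of the robot, y to its left, z up, the work surface at z = 0. Lengths are in m, angles in rad, forces in N, time in s.
With the tool pointing down it reaches from about 0.375 to 0.9 m from the base axis. Payload 3.1 kg.
Tool frame: the origin (TCP) lies between the finger pads; the fingertips stand 8 mm ahead of it and the grasp point (between the pads) lies 11 mm behind it; z points along the fingers, y is the line along which they close (so a half turn about z gives the same grasp; the last joint's range is limited). The gripper opens to 85 mm and grips with 20 to 120 N. Pads are 22 mm wide; open, the fingers measure 114 mm over their backs; the gripper's body (76 mm by 85 mm) begins 54 mm behind the grasp point. The pads swing forward as they close: fully open they stand 13 mm farther back than shut.
Start: joints at [-1.427, 0.527, 1.433, -0, 1.181, -0.178], TCP at [0.198, -0.593, 0.239] pointing down, gripper open.
Joint ranges: [-3.08, 3.08], [-0.75, 2.2], [0.22, 2.44], [-1.43, 4.57], [0, 2.65], [-2.85, 2.85]. Speed limits (rad/s): [2.79, 2.79, 3.14, 3.14, 3.14, 3.14].

### API

Orientations are given as a unit quaternion [x, y, z, w].
In Python, from station import readout, cams, sign_off gives the robot as it stands.
- The arm moves only by the tool send_rows, never from a script. Its argument "commands" is text: rows parted by semicolons, each of 5 numbers parted by spaces: the finger opening in mm, from 0 to 85.4, then the shift along the tool's x, y, z each as a share of 0.02 m, from -1 to 1, then the turn about the tool's z as a share of 4 degrees, from -1 to 1. In form: grip dx dy dz spin; .... A call has 1 to 20 rows; each row shifts and turns the commanded pose from where the row before left it, along the tool's axes as they then stand; what a row does not reach is not made up. A row lasts 1/12 s, in which the tool goes at most 41.7 mm and 7.16 degrees, less where a joint would pass 70% of its speed; a pose out of reach is approached as far as the arm can. A call with a number of a shift or a turn outside -1 to 1 is refused whole. A call with a gripper value outside its range is refused whole. The fingers move at their own pace and stop on an object; "grip_force" is the grip in N (left out, the last holds). Time passes only in rows, so rows that do not move let the fingers close. It gives the time, the measured TCP pose, the force, the opening and the grip force at its end, in the units of the state.
- readout.sense(): the state, without advancing time (a new reading comes with each control period).
- cams.snapshot(name): name is "side" or "top"; returns a dict with "pixels" (420x560x3 uint8, red, green, blue), "intrinsics" (3x3 intrinsics, pixels), "dist" ([k1, k2, p1, p2, k3] as OpenCV has them; the pictures are not rectified), "eye" and "rotation" of the camera in the world. Camera axes: x right, y down, z forward; pixel columns grow to the right and rows downward; lengths in m; the calibration is good to about 2 mm. A picture is of the moment at which its call begins. There is no depth.
- sign_off(): hands the job in; it is judged then, once.
The state is a dict: "t": time; "q": joint angles; "qd": joint speeds; "tau": joint torques, N m; "tcp_pos": TCP position; "tool_rot": TCP orientation; "force": force on the tool from outside, world axes, zero at the start; "ft_torque": the same for the moment, N m; "finger_gap": opening from 0.0 (shut) to 1.0 (fully open); "gripper_force": force on a finger pad.
Only numpy, scipy, OpenCV 4.12 (cv2) and the standard library are available. Lean on these libraries where they do the work, as an engineer would, in place of code of your own. Each camera call takes 0.05 s, during which the arm holds its last target. There are 200 camera calls.

### The job

Take the orange light filter from the rack and hang it by its eye on the brass peg in front of the lamp unit's window, and let go of it. Then flip the red safety catch on top of the unit fully over, away from the lever, and only after that pull the black-knobbed shutter lever all the way to its stop on the robot's side and hold it there: it springs back, so finish while still holding it. Leave the other two filters, the dishes and the jar where they are.

Things in the scene. Friction and masses are not known exactly. Their poses are not given: they have to be found in the camera images.
- lamp: Fixed grey lamp unit standing on the table: 160 mm (x) x 240 mm (y) x 130 mm high, origin at the centre of its underside. Round yellow window in its +y side; brass peg above the window; catch and lever on its flat top. It stands turned by up to 0.25 rad; its own -x side faces the robot.
- peg_mid (a point): Middle of the free part of the brass peg, 119 mm above the table; axes as lamp. The peg is a round bar 8 mm thick that sticks out of the unit's +y side along +y, from 35 mm before this point to 35 mm beyond it (free tip), rising gently (10 mm in 72 mm) towards the tip. The unit's top is only 11 mm higher than this point. The filter is to hang near this point, its face across the peg; anywhere along the peg will do.
- orange_filter: Loose orange light filter standing upright in one of the three slots of the rack, 80 g (varies): black frame 60 mm wide (its x), 8 mm thick (its y), 88 mm tall, with an orange pane below, a square eye above it and an orange grip tab on top. Whole height 125 mm; origin at the centre of its underside, z up.
- filter_eye (a point): Centre of the filter's square eye, 72 mm above its underside; the eye is 24 mm wide (x) and 20 mm high (z) and goes right through along the filter's y. Hung on the peg, the upper edge of the eye (10 mm above this point) rests on the peg's top, so this point lies about 6 mm below the peg's centre line.
- filter_grip (a point): Centre of the filter's grip tab, 106.5 mm above its underside: the tab is 10 mm thick (y), 34 mm wide (x) and reaches from 88 to 125 mm. Gripped across its thickness from above; fingertips must stay above 86 mm (of the filter's height) to pass over the peg.
- rack: Fixed white rack, 80 mm (x) x 190 mm (y), origin at the centre of its underside; three slots 60 mm apart along its y, for the orange, blue and green filter in any order; each filter's underside rests 6 mm above the table, its lower 24 mm between slot walls with 1.5 mm play. Lift filters straight up, 30 mm or more.
- blue_filter: Like the orange filter but blue; stays in the rack.
- green_filter: Like the orange filter but green; stays in the rack.
- catch (a joint): Angle of the red safety catch (rad). At 0 (start: 0 to 0.1) its bolt lies level across the lever's path and blocks the lever (after about 0.2 rad of play and give); 1.3 is fully flipped over, at its stop. It turns about an axis along the lamp's x, the red tab swinging from the lever's side towards the lamp's -y, and stays where it is left by friction (about 1 N at the tab's tip). It may be pushed at the tab with shut fingers.
- catch_hinge (a point): On the catch's axis, 165 mm above the table; axes as lamp. The red tab is 26 mm wide (x), 9 mm thick, 55 mm long from this axis; at joint 0 it leans 0.44 rad from the vertical towards the lamp's +y, at 1.3 it leans 0.86 rad towards -y. The bolt, 12 mm wide and 10 mm thick, runs 90 mm from the axis to +y at joint 0 and rises with the joint.
- catch_tip (a point): Tip of the red catch's tab, 55 mm from the catch's axis.
- lever (a joint): Angle of the shutter lever (rad). 0 at rest, leaning 0.4 rad from the vertical away from the robot (lamp's +x); grows as it is pulled towards the robot (lamp's -x), to its stop at 0.8, leaning 0.4 rad to -x. A spring pulls it back: about 3 N at the knob at 0, 6 N at the stop.
- lever_hinge (a point): On the lever's axis, which runs along the lamp's y, 140 mm above the table; axes as lamp.
- lever_knob (a point): Centre of the lever's black knob, 95 mm from the lever's axis: a cylinder 26 mm across and 36 mm long along the lamp's y. It can be pinched by its flat ends (36 mm apart, along y) from above and pivots between the fingers. The shank below is a 12 mm steel rod.
- dishes: Two stacked foil-lidded dishes, 90 mm across, 30 mm high; a bystander.
- jar: Squat amber sample jar with a white cap, 56 mm across, 36 mm high; a bystander.

How it is judged:
By the outcome, as a careful person would: the job done as asked, in the order asked, and still so for the second after the job is handed in, while the arm keeps its last pose, push and grip.
It also fails if it takes over 72 s, if anything falls off the work surface, if the arm or the gripper's body presses on something with over 40 N, if the wrist force passes 120 N, or if a joint passes its speed limit or range.

## Working session

There is one attempt and no reset: what is moved stays moved. The work goes in short steps, Python scripts to look and compute and a tool call to move; the robot and the scene stay as the last step left them, time stands still between calls to the robot, and variables do not carry over. Pictures are saved under pics/ and viewed, at most 10 in all, crops included, and the job is handed in when it is done.

Besides the shell and the picture viewer there is one more tool, called after "Emit:" as name(argument=value, ...), one argument or row to a line, values as JSON. send_rows: Moves the arm, as the interface text tells. Its arguments: {"type":"object","properties":{"commands":{"type":"string"},"grip_force":{"type":"number"}},"required":["commands"]}

```bash
mkdir -p pics; ls
python3 - <<'E'
from station import readout,cams
import cv2,numpy as np,pickle
s=readout.sense();print({k:np.round(v,3) for k,v in s.items()})
for n in("side","top"):
    d=cams.snapshot(n);pickle.dump(d,open(f"pics/{n}0.pkl","wb"))
    cv2.imwrite(f"pics/{n}0.png",cv2.resize(d["pixels"][:,:,::-1],(800,600),interpolation=cv2.INTER_CUBIC))
    print(n,{k:np.round(v,3).tolist() for k,v in d.items() if k!="pixels"})
E
```

```text
pics
{'t': np.float64(0.0), 'q': array([-1.427,  0.528,  1.434,  0.   ,  1.181, -0.178]), 'qd': array([ 0.001,  0.002, -0.001,  0.   ,  0.002, -0.001]), 'tau': array([ 2.0000e-03, -4.4234e+01, -1.7803e+01, -0.0000e+00,  8.0000e-03,
       -0.0000e+00]), 'tcp_pos': array([ 0.198, -0.592,  0.238]), 'tool_rot': array([ 0.987,  0.16 ,  0.   , -0.001]), 'force': array([-0.159, -0.35 ,  0.003]), 'ft_torque': array([ 0.018,  0.022, -0.033]), 'gripper_force': np.float64(0.0), 'finger_gap': np.float64(0.999)}
side {'intrinsics': [[475.934, 0.0, 280.454], [0.0, 475.934, 208.019], [0.0, 0.0, 1.0]], 'dist': [-0.084, 0.0, 0.0, 0.0, 0.0], 'eye': [0.334, 0.753, 0.794], 'rotation': [-0.135, 0.901, -0.407, 0.064]}
top {'intrinsics': [[385.918, 0.0, 273.898], [0.0, 385.918, 204.491], [0.0, 0.0, 1.0]], 'dist': [-0.063, 0.0, 0.0, 0.0, 0.0], 'eye': [0.515, 0.058, 1.003], 'rotation': [-0.699, 0.714, -0.041, 0.015]}
```

View pics/side0.png

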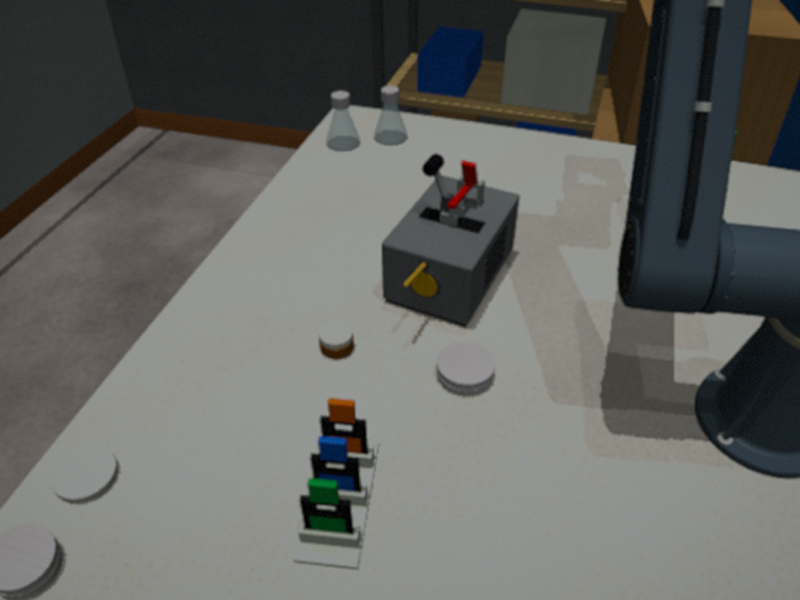

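View pics/top0.png

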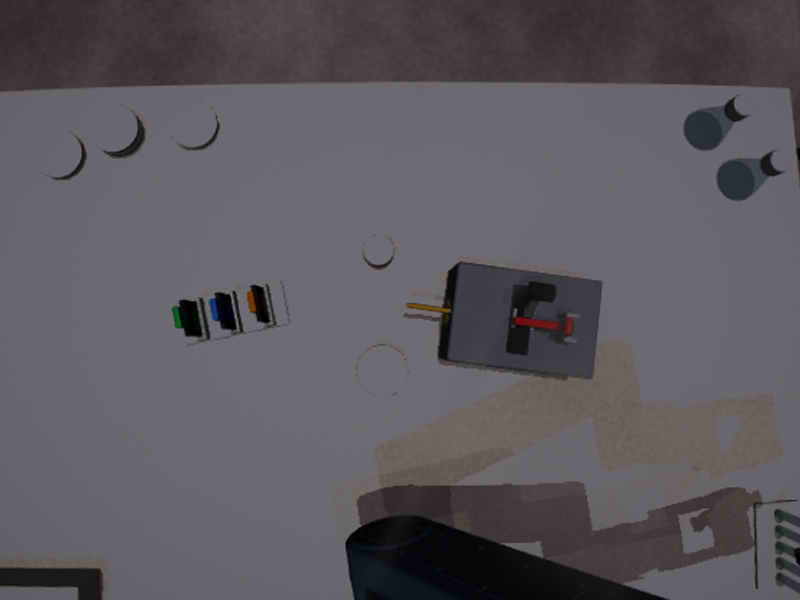

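The side view shows the rack at about (335,480), with orange nearest the lamp at (342,411), and the lamp at (450,250). The top view shows the lamp at (522,320), the peg tip at (408,305) and the orange tab at (253,303). Next I'll take enlarged crops to measure from.

```bash
cat > h.py <<'E'
import cv2,numpy as np,pickle
from scipy.spatial.transform import Rotation as R
from scipy.optimize import least_squares
def load(n): return pickle.load(open(f"pics/{n}.pkl","rb"))
def snap(n,tag):
    from station import cams
    d=cams.snapshot(n);pickle.dump(d,open(f"pics/{n}{tag}.pkl","wb"));return d
def proj(d,P):
    r=R.from_quat(d["rotation"]).as_matrix() if np.size(d["rotation"])==4 else np.array(d["rotation"])
    c=(np.atleast_2d(P)-d["eye"])@r
    return cv2.projectPoints(c,np.zeros(3),np.zeros(3),np.array(d["intrinsics"]),np.array(d["dist"]))[0][:,0]
def crop(d,x0,y0,w,h,k):
    im=d["pixels"][y0:y0+h,x0:x0+w,::-1].astype(float)
    im=np.clip(255*(im/255)**.6,0,255).astype(np.uint8)
    im=cv2.resize(im,None,fx=k,fy=k,interpolation=cv2.INTER_CUBIC)
    for x in range((x0+9)//10*10,x0+w,10):
        X=int((x-x0+.5)*k);cv2.line(im,(X,0),(X,6 if x%20 else 12),(255,255,0),1)
        if x%20==0: cv2.putText(im,str(x),(X+2,12),0,.35,(255,0,255),1)
    for y in range((y0+9)//10*10,y0+h,10):
        Y=int((y-y0+.5)*k);cv2.line(im,(0,Y),(6 if y%20 else 12,Y),(255,255,0),1)
        if y%20==0: cv2.putText(im,str(y),(8,Y+4),0,.35,(255,0,255),1)
    return im
E
python3 - <<'E'
from h import *
t,s=load("top0"),load("side0")
a=np.hstack([crop(t,280,175,150,100,4)[:, :],]) 
cv2.imwrite("pics/c1.png",crop(t,280,175,150,100,5))
b=np.hstack([crop(s,262,100,110,130,4),crop(s,195,270,85,130,4)])
cv2.imwrite("pics/c2.png",b)
cv2.imwrite("pics/c3.png",crop(t,115,190,100,60,8))
E
```

```text
(no output)
```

View pics/c1.png

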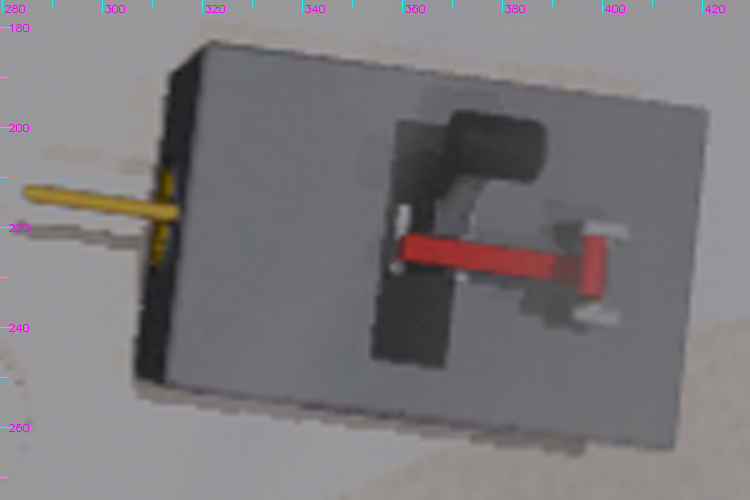

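View pics/c2.png

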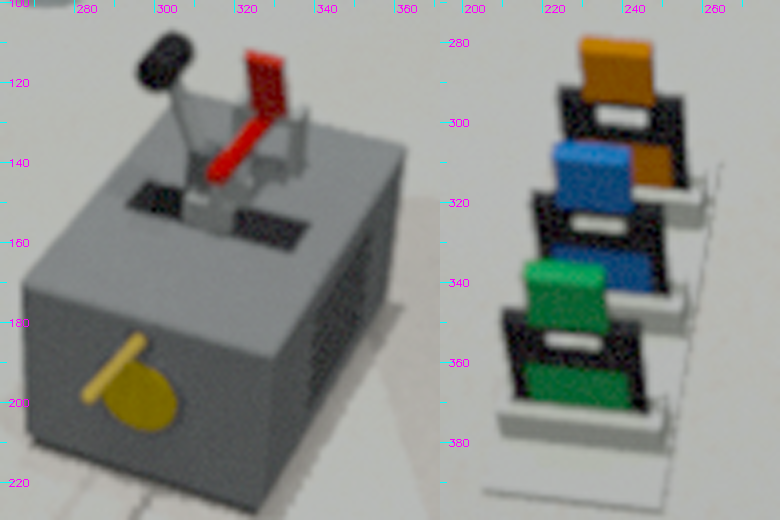

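View pics/c3.png

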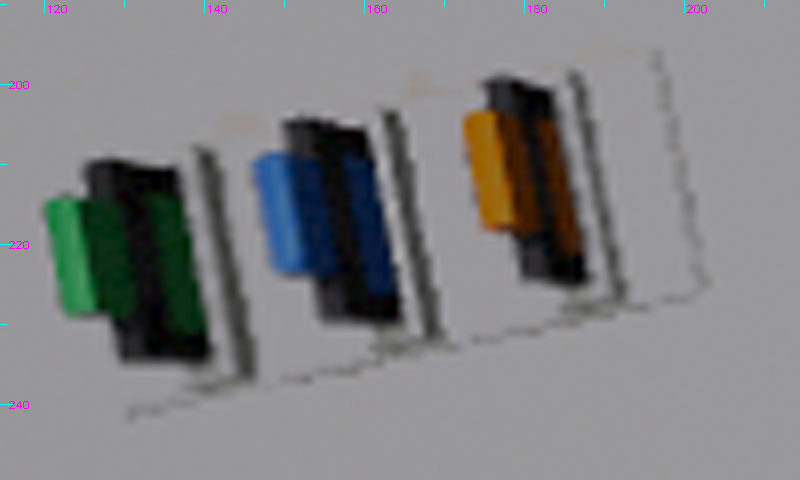

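The crops are clear: lamp corners, peg tip (284.5,213 top; 283.5,199 side), knob (379,204 top; 303,114.5 side), catch, and the orange tab top at (175.8,210.9). I'll fit the poses from these.

```bash
cat > fit.py <<'E'
from h import *
T,S=load("top0"),load("side0")
def rz(a): return np.array([[np.cos(a),-np.sin(a),0],[np.sin(a),np.cos(a),0],[0,0,1]])
def fit(pts,p0,nb=0):
    f=lambda p:np.concatenate([(proj(c,rz(p[2])@(np.array(l(p[3:]) if callable(l) else l))+[p[0],p[1],0])[0]-uv)*w for c,l,uv,w in pts])
    r=least_squares(f,p0,loss="soft_l1");return r.x,f(r.x).reshape(-1,2)
X,Y,Z=.08,.12,.13
def catch(p,r,off): # point at distance r; angle off from vertical toward +y
    return lambda e:(e[1],e[2]+r*np.sin(off-e[4]),.165+r*np.cos(off-e[4]))
L=[(T,(X,Y,Z),(321.1,182.9),1),(T,(X,-Y,Z),(421.1,196.1),1),(T,(-X,-Y,Z),(413.9,264.3),1),(T,(-X,Y,Z),(312.5,251.5),1),
(T,(-X,Y,0),(306.5,250.1),1),
(S,(X,Y,Z),(267,170.25),1),(S,(-X,Y,Z),(330.25,189.5),1),(S,(-X,-Y,Z),(363,136.5),1),(S,(X,-Y,Z),(306,122.75),1),(S,(X,Y,0),(270.25,210),.5),(S,(-X,Y,0),(325.25,227.5),1),
(T,lambda e:(e[0],.12+.072,.119+.0049),(284.5,212.9),1),(S,lambda e:(e[0],.12+.071,.119+.0049),(283.5,199.25),1),
# lever e[3]: x of hinge, e[5]: y
(T,lambda e:(e[3]+.095*np.sin(.4),e[5],.14+.095*np.cos(.4)),(378.9,203.9),1),
(S,lambda e:(e[3]+.095*np.sin(.4),e[5],.14+.095*np.cos(.4)),(302.75,114.5),1),
(S,catch(None,.055,.44),(328,113),1),(T,catch(None,.055,.44),(399.3,228),.5),
(S,catch(None,.09,np.pi/2),(314.75,143.25),1),(T,catch(None,.09,np.pi/2),(360.3,224),1),]
p,r=fit(L,[.55,-.2,0,0,0,-.08,.0,0.05,-.03])
if __name__=="__main__":
    print("lamp",p.round(4));print(r.round(1).tolist())
    W=lambda v:(rz(p[2])@np.array(v)+[p[0],p[1],0]).round(4)
    e=p[3:]
    print("pegmid",W((e[0],.156,.119)),"tip",W((e[0],.191,.124)))
    print("knob0",W((e[3]+.037,e[5],.2275)),"leverhinge",W((e[3],e[5],.14)),"hinge",W((e[1],e[2],.165)),"catch",e[4])
    # filters
    h=.131
    def tab(o): return [(T,(0,o,h),None,1)]
    F=[]
    for o,uv in((0,(175.75,210.9)),(-1,(149.4,216)),(-2,(123.1,221.5))): F.append((T,(0,-.06*o,h),uv,2))
    q=[(230.25,279,-.017*-1,-.005,h),(247.75,280.25,-.017,-.005,h),(229.5,294.5,.017,.005,.094),(247.75,295.75,-.017,.005,.094),(224.5,291.25,.03,-.004,.094),(255.75,293.75,-.03,-.004,.094)]
    for u,v,a,b,c in q: F.append((S,(a,b,c),(u,v),1))
    for u,v,a,b in((465,112,.017,.005),(495,110,.017,-.005),(517,232,-.017,-.005),(483,232,-.017,.005)): F.append((T,(a,b,h),(u/8+114.5,v/8+189.5),1))
    f,rr=fit(F,[.5,.27,0]);print("filter",f.round(4));print(rr.round(1).tolist())
E
python3 fit.py
```

```text
lamp [ 0.5363 -0.1897 -0.1468  0.0006 -0.0056 -0.0606  0.      0.1032  0.0081]
[[-0.9, -0.7], [0.6, -0.4], [1.2, 0.1], [-0.4, 0.3], [-1.2, -0.4], [-1.1, -0.1], [0.1, -0.8], [1.0, -1.2], [0.7, -1.4], [-1.5, 0.9], [1.7, 3.4], [0.2, -0.3], [0.2, 0.3], [0.1, -0.4], [0.4, 0.6], [-0.1, 0.1], [-0.1, -0.4], [1.0, -0.1], [-0.1, -0.4]]
pegmid [ 0.5597 -0.0354  0.119 ] tip [ 0.5648 -0.0008  0.124 ]
knob0 [ 0.5741 -0.187   0.2275] leverhinge [ 0.5375 -0.1816  0.14  ] hinge [ 0.5219 -0.2488  0.165 ] catch 0.10320147494795728
filter [0.5741 0.247  0.1882]
[[-0.6, -0.7], [-0.1, -0.0], [0.3, -0.1], [-0.3, -1.0], [0.8, -0.7], [1.0, 0.6], [0.9, 1.0], [0.1, -0.5], [0.6, -0.2], [-0.8, 0.1], [-0.1, -0.5], [-0.0, -1.0], [-0.2, -0.1]]
```

Emit:
send_rows(
  commands="40 0 0 -0.9 0.95;40 0 0 -0.9 0.95;40 0 0 -0.9 0;40 0 0 -0.9 0;40 0 0 -0.9 0;40 0.65 -0.94 0 0;40 0.65 -0.94 0 0;40 0.65 -0.94 0 0;40 0.65 -0.94 0 0;40 0.65 -0.94 0 0;40 0.65 -0.94 0 0;40 0.65 -0.94 0 0;40 0.65 -0.94 0 0;40 0.65 -0.94 0 0;40 0.65 -0.94 0 0;40 0.65 -0.94 0 0;40 0.65 -0.94 0 0;40 0.65 -0.94 0 0;40 0.65 -0.94 0 0;40 0.65 -0.94 0 0",
)

```text
t: 1.77
tcp_pos: [0.3363, -0.2779, 0.329]
tool_rot: [0.996, 0.094, -0.0, -0.0]
force: [0.2, -0.7, 0.6]
finger_gap: 0.469
gripper_force: 0.0
```

Emit:
send_rows(
  commands="40 0.65 -0.94 0 0;40 0.65 -0.94 0 0;40 0.65 -0.94 0 0;40 0.65 -0.94 0 0;40 0.65 -0.94 0 0;40 0.65 -0.94 0 0;40 0.65 -0.94 0 0;40 0.65 -0.94 0 0;40 0.65 -0.94 0 0;40 0.65 -0.94 0 0;40 0.65 -0.94 0 0;40 0.65 -0.94 0 0;40 0.65 -0.94 0 0;40 0.65 -0.94 0 0;40 0.65 -0.94 0 0;40 0.65 -0.94 0 0;40 0.65 -0.94 0 0;40 0.65 -0.94 0 0;40 0.65 -0.94 0 0;40 0.65 -0.94 0 0",
)

```text
t: 3.43
tcp_pos: [0.5208, 0.1401, 0.3288]
tool_rot: [0.996, 0.095, -0.001, -0.0]
force: [0.8, 0.2, 0.2]
finger_gap: 0.465
gripper_force: 0.0
```

Emit:
send_rows(
  commands="40 0.715 -0.973 0 0;40 0.715 -0.973 0 0;40 0.715 -0.973 0 0;40 0.715 -0.973 0 0;40 0.715 -0.973 0 0;40 0 0 0.9 0;40 0 0 0.9 0;40 0 0 0.9 0;40 0 0 0.9 0;40 0 0 0.9 0;40 0 0 0.9 0;40 0 0 0.9 0;40 0 0 0.9 0;40 0 0 0.5 0;40 0 0 0 0;40 0 0 0 0",
)

```text
t: 4.77
tcp_pos: [0.5726, 0.2479, 0.1749]
tool_rot: [0.996, 0.094, -0.001, 0.0]
force: [0.9, -0.3, 1.1]
finger_gap: 0.469
gripper_force: 0.0
```

Run:
```python
from h import *
s=snap("side",1);t=snap("top",1)
a=np.hstack([crop(s,190,220,100,140,4),crop(t,110,170,100,140,4)])
cv2.imwrite("pics/c4.png",a)
```

```text
(no output)
```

View pics/c4.png

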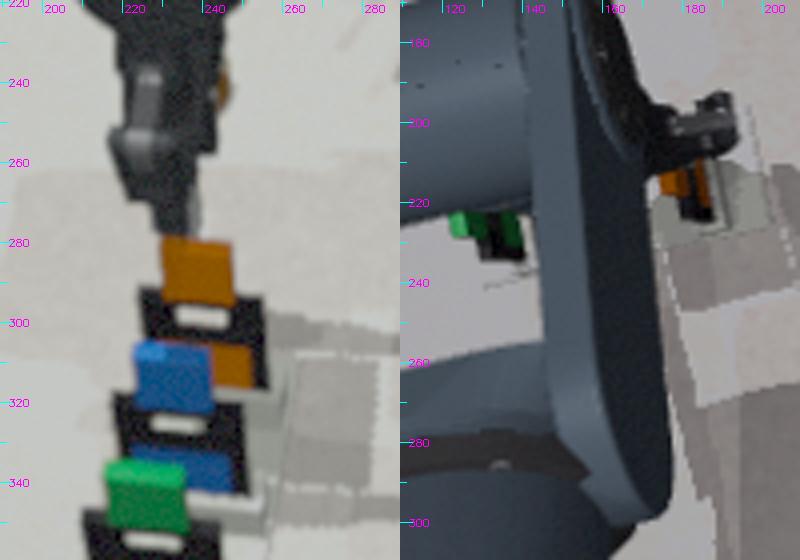

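The side view shows the near fingertip's lower end at about x 227–238, row 277, roughly above the tab (229–247). I'll compare that with a projection.

Run:
```python
from h import *
s=load("side1");a=.188
xt=np.array([np.cos(a),np.sin(a),0]);yt=np.array([np.sin(a),-np.cos(a),0])
c=np.array([.5726,.2479,.1749])
for n,o in(("+y finger",-.02),("-y finger",.02)):
  for zz in(.008,.0,-.0):
    print(n,zz,proj(s,[c+yt*o+k*xt*.011-[0,0,zz] for k in(1,-1)]).round(1).tolist())
print("tab at fit",proj(s,[[.5741,.247,.131]]))
```

```text
+y finger 0.008 [[229.6, 276.4], [242.3, 277.5]]
+y finger 0.0 [[229.3, 273.3], [242.0, 274.4]]
+y finger -0.0 [[229.3, 273.3], [242.0, 274.4]]
-y finger 0.008 [[233.9, 259.3], [246.1, 260.3]]
-y finger 0.0 [[233.6, 256.2], [245.8, 257.2]]
-y finger -0.0 [[233.6, 256.2], [245.8, 257.2]]
tab at fit [[238.73332425 280.90434151]]
```

Emit:
send_rows(
  commands="40 0 0 0.8 0;40 0 0 0.8 0;40 0 0 0.8 0;40 0 0 0.6 0;40 0 0 0.4 0;40 0 0 0 0;0 0 0 0 0;0 0 0 0 0;0 0 0 0 0;0 0 0 0 0;0 0 0 0 0;0 0 0 0 0;0 0 0 0 0;0 0 0 0 0",
  grip_force=40,
)

```text
t: 6.03
tcp_pos: [0.5737, 0.2481, 0.1084]
tool_rot: [0.996, 0.094, 0.001, -0.0]
force: [-0.1, -0.6, 5.4]
finger_gap: 0.113
gripper_force: 40.8
```

Emit:
send_rows(
  commands="0 0 0 -0.2 0;0 0 0 -0.4 0;0 0 0 -0.5 0;0 0 0 -0.6 0;0 0 0 -0.8 0;0 0 0 -0.8 0;0 0 0 -0.8 0;0 0 0 -0.8 0;0 0 0 -0.8 0;0 0 0 -0.8 0;0 0 0 -0.8 0;0 0 0 -0.8 0;0 0 0 0 0.8;0 0 0 0 0.8;0 0 0 0 0.8;0 0 0 0 0.8;0 0 0 0 0.8;0 0 0 0 0.8;0 0 0 0 0;0 0 0 0 0",
)

```text
t: 7.7
tcp_pos: [0.5725, 0.2479, 0.2701]
tool_rot: [0.997, -0.072, 0.0, -0.0]
force: [1.0, 0.5, -0.3]
finger_gap: 0.111
gripper_force: 39.9
```

Emit:
send_rows(
  commands="0 0.117 0.905 0 0;0 0.117 0.905 0 0;0 0.117 0.905 0 0;0 0.117 0.905 0 0;0 0.117 0.905 0 0;0 0.117 0.905 0 0;0 0.117 0.905 0 0;0 0.117 0.905 0 0;0 0.117 0.905 0 0;0 0.117 0.905 0 0;0 0.117 0.905 0 0;0 0.117 0.905 0 0;0 0 0 0.9 0;0 0 0 0.9 0;0 0 0 0.9 0;0 0 0 0.9 0;0 0 0 0.9 0;0 0 0 0.9 0;0 0 0 0.5 0;0 0 0 0 0",
)

```text
t: 9.37
tcp_pos: [0.5674, 0.0291, 0.1494]
tool_rot: [0.997, -0.073, -0.002, -0.0]
force: [-0.8, -0.6, -0.8]
finger_gap: 0.111
gripper_force: 39.9
```

Run:
```python
from h import *
from station import readout
print(readout.sense()["tcp_pos"].round(4))
s=snap("side",2);t=snap("top",2)
a=np.hstack([crop(s,250,150,80,110,5),crop(t,250,150,80,110,5)])
cv2.imwrite("pics/c5.png",a)
```

```text
[0.5674 0.0291 0.1494]
```

View pics/c5.png

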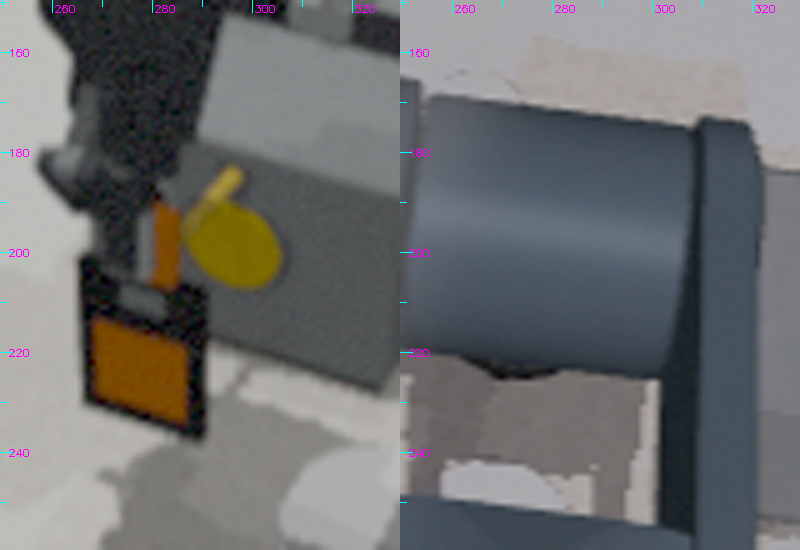

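The side view shows the held filter frame at corners (265.5,200.5), (291,206), (290,237.5) and (267,230.5), with the peg behind it. The top view is hidden by the arm. I'll fit the filter relative to the peg.

Run:
```python
from h import *
import fit as F
S=load("side2");tcp=np.array([.5674,.0291,.1494])
pts=[((.03,.004,0),(267.1,230.5)),((-.03,.004,0),(290.3,237.5)),((-.03,-.004,.088),(291.1,206.3)),((.03,-.004,.088),(265.5,200.5)),((-.017,-.005,.125),(285,190)),((-.017,.005,.088),(285,206.5))]
for prior in(.0005,.05):
    f=lambda p:np.concatenate([(proj(S,F.rz(-.1455)@np.array(l)+p)[0]-u) for l,u in pts]+[[(p[1]-tcp[1])/prior]])
    r=least_squares(f,tcp-[0,0,.1]);print(r.x.round(4),f(r.x)[:-1].reshape(-1,2).round(1).tolist())
    e=r.x+[0,0,.072]
    p=F.p;loc=F.rz(p[2]).T@(e-[p[0],p[1],0]);print("eye in lamp",loc.round(4),"peg x",p[3].round(4),"yaw",p[2].round(4))
```

```text
[0.5684 0.0291 0.0485] [[-1.5, -0.1], [-0.5, 0.9], [0.6, -0.0], [0.7, -2.0], [1.3, 0.7], [-0.7, 0.6]]
eye in lamp [-0.0003  0.2211  0.1205] peg x 0.0006 yaw -0.1468
[0.5728 0.0149 0.0352] [[-1.2, -0.5], [-0.6, 0.4], [0.4, 0.1], [1.0, -1.8], [1.2, 1.1], [-0.8, 0.7]]
eye in lamp [0.0062 0.2077 0.1072] peg x 0.0006 yaw -0.1468
```

Emit:
send_rows(
  commands="0 0.05 0.3 -0.05 0;0 0 0.3 0 0;0 0 0.3 0 0;0 0 0.3 0 0;0 0 0.3 0 0;0 0 0.3 0 0;0 0 0.3 0 0;0 0 0.3 0 0;0 0 0.3 0 0;0 0 0.3 0 0;0 0 0 0 0;0 0 0 0 0",
)

```text
t: 10.47
tcp_pos: [0.5612, -0.0309, 0.1523]
tool_rot: [0.997, -0.073, -0.0, -0.0]
force: [0.1, 0.6, -0.9]
finger_gap: 0.108
gripper_force: 39.9
```

Run:
```python
from h import *
s=snap("side",3)
cv2.imwrite("pics/c6.png",crop(s,250,150,80,100,6))
```

```text
(no output)
```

View pics/c6.png

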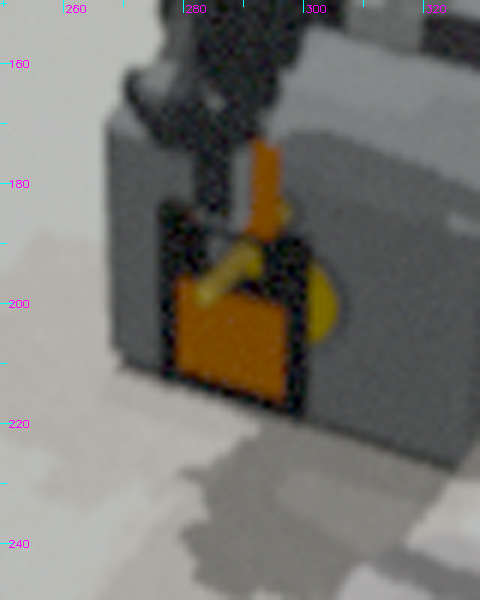

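The peg passes through the eye, with its tip at (283,199) in front of the pane. It sits slightly right of the eye's centre. I'll nudge it and lower.

Emit:
send_rows(
  commands="0 -0.1 0 0 0;0 0 0 0.1 0;0 0 0 0.1 0;0 0 0 0.1 0;0 0 0 0.1 0;0 0 0 0 0;0 0 0 0 0",
)

```text
t: 11.1
tcp_pos: [0.5593, -0.03, 0.1446]
tool_rot: [0.997, -0.073, -0.0, -0.0]
force: [-0.8, 0.7, 3.9]
finger_gap: 0.109
gripper_force: 40.6
```

Emit:
send_rows(
  commands="0 0 0 0.05 0;0 0 0 0 0;0 0 0 0 0",
)

```text
t: 11.35
tcp_pos: [0.5593, -0.03, 0.1443]
tool_rot: [0.997, -0.073, 0.0, -0.0]
force: [-2.0, 0.6, 8.1]
finger_gap: 0.11
gripper_force: 41.5
```

Emit:
send_rows(
  commands="14 0 0 0 0;18 0 0 0 0;24 0 0 0 0;30 0 0 0 0;30 0 0 0 0;30 0 0 0 0;30 0 0 -0.3 0;30 0 0 -0.6 0;30 0 0 -0.8 0;30 0 0 -0.9 0;30 0 0 -0.9 0;30 0 0 -0.9 0;30 0 0 -0.9 0;30 0 0 -0.9 0;30 0 0 -0.9 0;30 0 0 -0.9 0;30 0 0 0 0",
)

```text
t: 12.77
tcp_pos: [0.5614, -0.0307, 0.3076]
tool_rot: [0.997, -0.073, 0.004, 0.001]
force: [0.2, -0.2, -0.1]
finger_gap: 0.35
gripper_force: 0.0
```

Emit:
send_rows(
  commands="0 -0.057 0.855 0 0;0 -0.057 0.855 0 0;0 -0.057 0.855 0 0;0 -0.057 0.855 0 0;0 -0.057 0.855 0 0;0 -0.057 0.855 0 0;0 -0.057 0.855 0 0;0 -0.057 0.855 0 0;0 -0.057 0.855 0 0;0 -0.057 0.855 0 0;0 0 0 0.8 0;0 0 0 0.8 0;0 0 0 0.8 0;0 0 0 0.8 0;0 0 0 0.8 0;0 0 0 0.4 0;0 0 0 0.3 0;0 0 0 0 0;0 0 0 0 0",
)

```text
t: 14.35
tcp_pos: [0.5233, -0.1979, 0.2094]
tool_rot: [0.997, -0.073, 0.0, 0.0]
force: [-0.2, -0.5, 0.2]
finger_gap: -0.002
gripper_force: 0.0
```

Emit:
send_rows(
  commands="0 0 0.26 -0.04 0;0 0 0.26 -0.04 0;0 0 0.26 -0.04 0;0 0 0.26 -0.04 0;0 0 0.26 -0.04 0;0 0 0.26 0 0;0 0 0.26 0 0;0 0 0.26 0 0;0 0 0.26 0 0;0 0 0.26 0 0",
)

```text
t: 15.18
tcp_pos: [0.5151, -0.2496, 0.2128]
tool_rot: [0.997, -0.073, -0.0, -0.0]
force: [0.2, 1.8, -0.6]
finger_gap: -0.004
gripper_force: 0.6
```

Emit:
send_rows(
  commands="0 0 0.2 0.06 0;0 0 0.2 0.08 0;0 0 0.2 0.1 0;0 0 0.2 0.12 0;0 0 0 0 0",
)

```text
t: 15.6
tcp_pos: [0.5129, -0.2658, 0.2054]
tool_rot: [0.997, -0.073, -0.0, 0.0]
force: [-0.0, 0.2, 0.2]
finger_gap: -0.0
gripper_force: 0.0
```

Run:
```python
from h import *
import fit as F
s=snap("side",4)
cv2.imwrite("pics/c7.png",crop(s,262,90,110,130,4.5))
p=F.p;e=p[3:]
for th in(1.0,1.15,1.3):
    q=[];
    for r,o in((.055,.44),(.09,np.pi/2)):
        q.append(F.rz(p[2])@np.array([e[1],e[2]+r*np.sin(o-th),.165+r*np.cos(o-th)])+[p[0],p[1],0])
    print(th,proj(s,q).round(1).tolist())
```

```text
1.0 [[334.8, 106.1], [323.7, 110.1]]
1.15 [[335.6, 106.7], [325.7, 105.3]]
1.3 [[336.2, 107.7], [327.8, 101.1]]
```

View pics/c7.png

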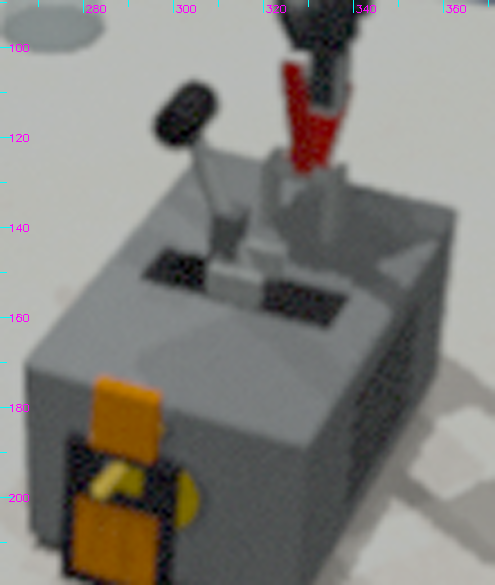

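The filter hangs on the peg, with its eye around the peg at (286,197). The catch bolt tip at about (325,104) gives roughly 1.2 rad, so it needs a bit more push to the stop.

Emit:
send_rows(
  commands="0 0 0.1 0.08 0;0 0 0.1 0.08 0;0 0 0.1 0.08 0;0 0 0 0 0",
)

```text
t: 15.98
tcp_pos: [0.5127, -0.2701, 0.2021]
tool_rot: [0.997, -0.073, 0.0, -0.001]
force: [-0.7, 4.6, 6.0]
finger_gap: -0.001
gripper_force: 3.7
```

Emit:
send_rows(
  commands="0 0 0.1 0.05 0;0 0 0 0 0;0 0 0 0 0",
)

```text
t: 16.23
tcp_pos: [0.5126, -0.2705, 0.2018]
tool_rot: [0.997, -0.073, 0.001, -0.002]
force: [-0.4, 8.6, 11.1]
finger_gap: -0.001
gripper_force: 6.8
```

Run:
```python
from h import *
s=snap("side",5)
for tag in (4,5):
    im=load(f"side{tag}")["pixels"].astype(int)
    m=(im[...,0]>90)&(im[...,1]<50)&(im[...,2]<50);m[:80]=0;m[160:]=0;m[:,:310]=0;m[:,350:]=0
    ys,xs=np.nonzero(m);i=np.argsort(ys)[:4];print(tag,len(ys),list(zip(xs[i],ys[i])))
```

```text
4 0 []
5 0 []
```

The force rises with no motion, and its direction matches the tab's normal, so the catch is at its stop. Retreating upward.

Emit:
send_rows(
  commands="0 0 -0.1 -0.2 0;0 0 0 -0.6 0;0 0 0 -0.9 0;0 0 0 -0.9 0;0 0 0 -0.9 0;0 0 0 -0.9 0;0 0 0 -0.9 0;0 0 0 -0.9 0;50 0 0 0 0;50 0 0 0 0",
)

```text
t: 17.12
tcp_pos: [0.5127, -0.2716, 0.3251]
tool_rot: [0.997, -0.073, 0.001, 0.001]
force: [0.8, -0.4, -0.4]
finger_gap: 0.269
gripper_force: 0.0
```

```bash
cat > loc.py <<'E'
from h import *
import fit as F
from station import readout
s=readout.sense();p=F.p
print("local",(F.rz(p[2]).T@(s["tcp_pos"]-[p[0],p[1],0])).round(4),"toolyaw",2*np.arctan2(s["tool_rot"][1],s["tool_rot"][0]).round(4),"force",s["force"].round(1))
E
python3 loc.py; python3 -c "
from h import *
im=snap('side',6)['pixels'].astype(int)
m=(im[...,0]>1.8*im[...,1]+15)&(im[...,0]>2*im[...,2]+10)&(im[...,1]<60);m[:85]=0;m[160:]=0;m[:,:310]=0;m[:,350:]=0
ys,xs=np.nonzero(m);print(len(ys));i=np.argsort(ys)[:6];print(list(zip(xs[i],ys[i])));i=np.argsort(-xs)[:6];print(list(zip(xs[i],ys[i])))"
```

```text
local [-0.0113 -0.0845  0.3251] toolyaw -0.146 force [ 0.8 -0.4 -0.4]
215
[(np.int64(327), np.int64(101)), (np.int64(328), np.int64(101)), (np.int64(329), np.int64(101)), (np.int64(326), np.int64(102)), (np.int64(327), np.int64(102)), (np.int64(328), np.int64(102))]
[(np.int64(339), np.int64(110)), (np.int64(339), np.int64(111)), (np.int64(338), np.int64(110)), (np.int64(338), np.int64(109)), (np.int64(338), np.int64(112)), (np.int64(338), np.int64(113))]
```

Emit:
send_rows(
  commands="50 0.4 -0.77 0 0;50 0.4 -0.77 0 0;50 0.4 -0.77 0 0;50 0.4 -0.77 0 0;50 0.4 -0.77 0 0;50 0.4 -0.77 0 0;50 0 0 0.8 0;50 0 0 0.8 0;50 0 0 0.8 0;50 0 0 0.6 0;50 0 0 0.6 0;50 0 0 0.6 0;50 0 0 0.6 0;50 0 0 0.6 0;50 0 0 0 0;50 0 0 0 0",
)

```text
t: 18.5
tcp_pos: [0.5721, -0.186, 0.2143]
tool_rot: [0.997, -0.073, -0.002, -0.001]
force: [-0.1, 0.1, 0.4]
finger_gap: 0.584
gripper_force: 0.0
```

```bash
python3 loc.py
python3 - <<'E'
from h import *
s=snap("side",7);t=snap("top",7)
cv2.imwrite("pics/c8.png",np.hstack([crop(s,270,80,80,90,5),crop(t,340,170,80,90,5)]))
E
```

```text
local [0.0349 0.0088 0.2143] toolyaw -0.146 force [-0.1  0.1  0.4]
```

View pics/c8.png

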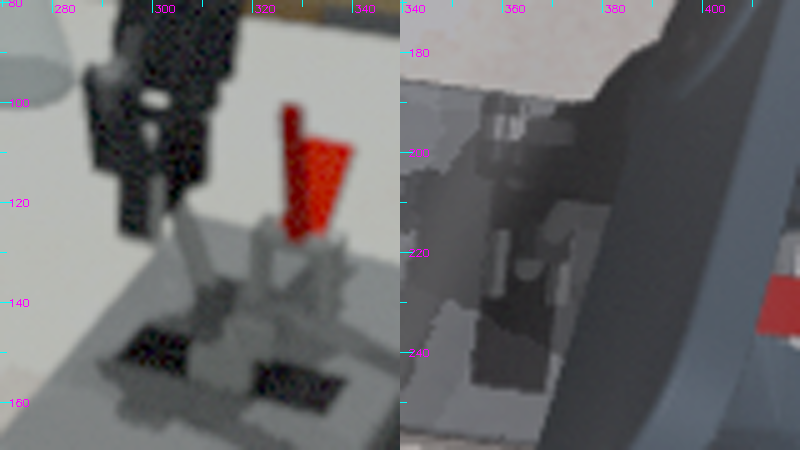

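The catch is fully flipped, with the bolt upright at (327,101), and the fingers straddle the knob around (298,115). Closing.

Emit:
send_rows(
  commands="30 0 0 0 0;30 0 0 0 0;30 0 0 0 0;30 0 0 0 0;30 0 0 0 0;30 0 0 0 0",
  grip_force=40,
)

```text
t: 19.1
tcp_pos: [0.5737, -0.1867, 0.217]
tool_rot: [0.997, -0.073, 0.001, 0.0]
force: [0.6, -0.3, 3.3]
finger_gap: 0.413
gripper_force: 41.6
```

Emit:
send_rows(
  commands="30 -0.22 0 -0.09 0;30 -0.22 0 -0.08 0;30 -0.23 0 -0.06 0;30 -0.23 0 -0.055 0;30 -0.235 0 -0.04 0;30 -0.235 0 -0.03 0;30 -0.24 0 -0.015 0;30 -0.24 0 -0.01 0;30 0 0 0 0",
)

```text
t: 19.85
tcp_pos: [0.5405, -0.1817, 0.2251]
tool_rot: [0.997, -0.074, 0.006, 0.001]
force: [7.7, 0.7, -1.1]
finger_gap: 0.415
gripper_force: 40.1
```

```bash
python3 loc.py
```

```text
local [0.003  0.0085 0.2251] toolyaw -0.1474 force [ 7.7  0.7 -1.1]
```

Emit:
send_rows(
  commands="30 -0.24 0 0.01 0;30 -0.24 0 0.015 0;30 -0.235 0 0.03 0;30 -0.235 0 0.04 0;30 -0.23 0 0.055 0;30 -0.23 0 0.06 0;30 -0.22 0 0.08 0;30 -0.22 0 0.09 0;30 0 0 0 0",
)

```text
t: 20.6
tcp_pos: [0.5052, -0.1764, 0.22]
tool_rot: [0.997, -0.074, 0.008, 0.001]
force: [7.2, 4.6, 11.6]
finger_gap: 0.419
gripper_force: 42.0
```

```bash
python3 loc.py
```

```text
local [-0.0327  0.0086  0.22  ] toolyaw -0.1474 force [ 7.2  4.6 11.6]
```

Emit:
send_rows(
  commands="30 -0.12 0 0.02 0;30 -0.12 0 0.03 0;30 0 0 0 0;30 0 0 0 0",
)

```text
t: 20.93
tcp_pos: [0.5006, -0.1757, 0.2183]
tool_rot: [0.997, -0.074, 0.007, 0.001]
force: [7.5, 3.8, 8.5]
finger_gap: 0.413
gripper_force: 41.8
```

```bash
python3 loc.py
```

```text
local [-0.0374  0.0086  0.2183] toolyaw -0.1472 force [7.5 3.8 8.5]
```

Still moving freely, so I'll continue to the stop.

Emit:
send_rows(
  commands="30 -0.12 0 0.05 0;30 -0.12 0 0.05 0;30 0 0 0 0;30 0 0 0 0",
)

```text
t: 21.27
tcp_pos: [0.4957, -0.175, 0.2163]
tool_rot: [0.997, -0.073, 0.007, 0.001]
force: [7.1, 4.1, 8.3]
finger_gap: 0.42
gripper_force: 42.0
```

Emit:
send_rows(
  commands="30 -0.12 0 0.05 0;30 0 0 0 0;30 0 0 0 0",
)

```text
t: 21.52
tcp_pos: [0.4932, -0.1746, 0.2152]
tool_rot: [0.997, -0.073, 0.007, 0.001]
force: [7.3, 4.3, 8.8]
finger_gap: 0.414
gripper_force: 42.1
```

```bash
python3 loc.py
```

```text
local [-0.0448  0.0086  0.2152] toolyaw -0.1468 force [7.3 4.3 8.8]
```

Emit:
send_rows(
  commands="30 -0.12 0 0.05 0;30 -0.12 0 0.05 0;30 0 0 0 0;30 0 0 0 0",
)

```text
t: 21.85
tcp_pos: [0.49, -0.1741, 0.2136]
tool_rot: [0.997, -0.074, 0.009, 0.001]
force: [10.0, 5.6, 8.5]
finger_gap: 0.414
gripper_force: 42.1
```

```bash
python3 loc.py
python3 - <<'E'
from h import *
import fit as F
s=snap("side",9);p=F.p;e=p[3:]
W=lambda th,r:F.rz(p[2])@np.array([e[3]+r*np.sin(.4-th),e[5],.14+r*np.cos(.4-th)])+[p[0],p[1],0]
for th in(.6,.7,.8,.9): print(th,proj(s,[W(th,r) for r in(.03,.05,.07,.095)]).round(1).tolist())
im=s["pixels"].astype(int).sum(2)//3
for y in range(112,150,2): print(y,im[y,300:346].tolist())
E
```

```text
local [-0.048   0.0086  0.2136] toolyaw -0.1478 force [10.   5.6  8.5]
0.6 [[319.2, 140.5], [321.1, 133.9], [323.1, 127.0], [325.7, 118.3]]
0.7 [[320.3, 141.0], [323.0, 134.8], [325.8, 128.4], [329.4, 120.1]]
0.8 [[321.4, 141.7], [324.9, 135.9], [328.4, 129.9], [333.0, 122.2]]
0.9 [[322.4, 142.4], [326.6, 137.1], [330.9, 131.7], [336.4, 124.6]]
112 [146, 146, 147, 146, 146, 146, 145, 146, 145, 146, 147, 146, 146, 145, 146, 146, 146, 146, 145, 145, 146, 145, 142, 124, 65, 5, 6, 10, 13, 16, 12, 14, 13, 3, 7, 7, 11, 13, 15, 15, 4, 14, 7, 16, 40, 75]
114 [145, 146, 147, 145, 146, 146, 146, 146, 145, 146, 145, 145, 145, 146, 146, 146, 146, 146, 146, 146, 147, 146, 145, 128, 73, 13, 13, 3, 12, 5, 12, 3, 9, 14, 9, 9, 8, 8, 6, 5, 7, 11, 6, 22, 60, 111]
116 [144, 146, 145, 145, 145, 145, 145, 145, 146, 146, 145, 145, 146, 146, 145, 145, 146, 146, 145, 145, 146, 145, 145, 131, 80, 24, 8, 6, 12, 7, 10, 9, 10, 11, 2, 14, 6, 7, 5, 11, 8, 13, 9, 18, 65, 114]
118 [146, 146, 146, 145, 146, 146, 146, 145, 146, 145, 146, 144, 146, 145, 146, 145, 145, 145, 145, 145, 145, 145, 145, 132, 90, 35, 8, 12, 1
[... 2254 characters left out ...]
, 76, 80, 77, 57, 37, 29, 24, 25, 24, 24, 27, 29, 26, 24, 28, 36, 34, 38, 37, 35, 40, 49, 51, 48, 40, 49, 63, 75, 83, 84, 87, 85, 87, 86]
144 [61, 68, 69, 74, 73, 72, 75, 75, 76, 77, 74, 73, 69, 56, 44, 29, 22, 24, 22, 21, 19, 23, 25, 22, 28, 39, 46, 48, 42, 38, 41, 41, 52, 63, 63, 63, 58, 63, 74, 76, 77, 77, 77, 77, 72, 61]
146 [18, 23, 25, 33, 39, 49, 57, 60, 60, 68, 72, 73, 65, 54, 46, 38, 30, 21, 23, 24, 24, 25, 31, 40, 45, 61, 68, 69, 66, 60, 58, 61, 69, 73, 74, 74, 74, 76, 76, 75, 75, 72, 60, 49, 44, 45]
148 [8, 10, 7, 11, 14, 9, 9, 14, 45, 69, 71, 65, 61, 61, 55, 48, 45, 33, 33, 36, 40, 47, 49, 50, 53, 67, 71, 72, 72, 76, 73, 73, 73, 73, 74, 75, 73, 75, 73, 72, 63, 51, 40, 41, 43, 42]
```

Emit:
send_rows(
  commands="30 -0.12 0 0.04 0;30 -0.08 0 0.02 0;30 0 0 0 0;30 0 0 0 0",
)

```text
t: 22.23
tcp_pos: [0.4899, -0.1742, 0.2135]
tool_rot: [0.997, -0.074, 0.013, 0.002]
force: [18.6, 7.8, 9.1]
finger_gap: 0.412
gripper_force: 41.9
```

```bash
python3 loc.py
```

```text
local [-0.0482  0.0085  0.2135] toolyaw -0.1486 force [18.6  7.8  9.1]
```

The lever is firmly at its stop: force rose from 10 to 18.6 N with no motion. One last check of the filter and catch by colour blobs before I sign off.

Run:
```python
from h import *
b=snap("side",10)
for n,d in(("hung",load("side6")),("now",b)):
    im=d["pixels"].astype(int);r,g,bl=im[...,0],im[...,1],im[...,2]
    o=(r>90)&(g>.3*r)&(g<.62*r)&(bl<40);o[:160]=0;o[250:]=0;o[:,:255]=0;o[:,315:]=0
    m=(r>1.8*g+15)&(r>2*bl+10)&(g<60);m[:85]=0;m[160:]=0;m[:,:310]=0;m[:,350:]=0
    for k in(o,m): ys,xs=np.nonzero(k);print(n,len(xs),xs.min(),xs.max(),ys.min(),ys.max())
```

```text
hung 53 283 297 174 180
hung 215 326 339 101 127
now 54 283 297 174 181
now 5 326 328 101 102
```

```bash
python3 -c "
from station import sign_off,readout
print(readout.sense()['force'].round(1));print(sign_off())"
```

```text
[17.9  6.3  9.7]
the job is handed in; nothing more can be done
None
```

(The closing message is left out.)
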